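Tuck the slide mailer's flap

ROBOT

A 6-joint arm with a two-finger parallel gripper is mounted at the origin on the work surface. World frame = base frame: x ahead of the robot, y to its left, z up, the work surface at z = 0. Lengths are in m, angles in rad, forces in N, time in s.
With the tool pointing down it reaches from about 0.4 to 0.925 m from the base axis. Payload 3.4 kg.
Tool frame: the origin (TCP) lies midway between the tips of the shut fingers; the grasp point (between the pads) lies 19 mm behind it; z points along the fingers, y is the direction in which the jaws open and shut (so a half turn about z gives the same grasp; the last joint's range is limited). The gripper opens to 85 mm and grips with 20 to 120 N. Pads are 22 mm wide; open, the fingers measure 114 mm over their backs; the gripper's body (76 mm by 85 mm) begins 54 mm behind the grasp point. The pads swing forward as they close: fully open they stand 13 mm farther back than shut.
Start: joints at [1.077, 0.307, 1.506, -0, 1.328, -0.073], TCP at [0.235, 0.525, 0.231] pointing down, gripper open.
Joint ranges: [-3.12, 3.12], [-1.05, 2.28], [0.14, 2.33], [-1.42, 4.57], [0.1, 2.73], [-2.68, 2.68]. Speed limits (rad/s): [2.57, 2.57, 3.14, 3.14, 3.14, 3.14].

INTERFACE

Orientations are given as a rotation vector (axis times angle).
In Python, from plant import arm, vision, ticket gives the robot as it stands. The module is installed in compiled form; this text tells all that it offers.
- The arm moves only by the tool drive_tool, never from a script. Its argument "steps" is a list of rows, each a list of 7 numbers: the turn, a rotation vector about the world's x, y, z in degrees, then the shift along the world's x, y, z in mm, then the opening, from -1 (shut) to 1 (fully open), so that 0 is half open. A call has 1 to 10 rows; each row shifts and turns the commanded pose from where the row before left it; what a row does not reach is not made up. A row lasts 1/8 s, in which the tool goes at most 62.5 mm and 10.7 degrees, less where a joint would pass 70% of its speed; a pose out of reach is approached as far as the arm can. A call is refused whole if a number of a shift passes 62.5 or a number of a turn 10.7, either way. A call with a gripper value outside its range is refused whole. The fingers move at their own pace and stop on an object; the grip force is fixed at half the most. Time passes only in rows, so rows that do not move let the fingers close. It gives the time, the measured TCP pose, the force and the opening at its end, in the units of the state.
- arm.sense(): the state, without advancing time (a new reading comes with each control period).
- vision.get_image(name): name is "scene" or "top" or "wrist"; returns a dict with "color" (420x560x3 uint8, red, green, blue), "K" (3x3 intrinsics, pixels), "extrinsics" (4x4, takes a point from camera to world coordinates); the wrist camera has in their place "tool_from_camera" (4x4, takes a point from camera to tool coordinates, whose origin is the TCP and whose axes are the flange's). Camera axes: x right, y up, looking along -z (the intrinsics and any distortion apply to the point x, -y, -z); pixel columns grow to the right and rows downward; lengths in m; the calibration is good to about 2 mm. A picture is of the moment at which its call begins: read the wrist's pose just before it. There is no depth.
- ticket.hand_in(): hands the job in, once; it reports no verdict.
The state is a dict: "clock": time; "qpos": joint angles; "joint_velocities": joint speeds; "joint_efforts": joint torques, N m; "tool_pos": TCP position; "tcp_rot": TCP orientation; "ft_force": force on the tool from outside, world axes, zero at the start; "torque": the same for the moment, N m; "finger_gap": finger opening in m.
Only numpy, scipy, OpenCV 4.12 (cv2) and the standard library are available. Lean on these libraries where they do the work, as an engineer would, in place of code of your own. Each camera call takes 0.05 s, during which the arm holds its last target.

TASK

One microscope-slide mailer on the lab bench stands open: with the fingertips, fold its springy green flap down flat and, without letting it spring back, push it along (the white ridge on its outer face is there for that) until its free edge is tucked under the orange lip as far as it goes and the lip alone keeps it shut; then back away. Push on the flap's outer face only: do not pinch it or press on the grey pad on its inner face. Leave the slide cassette in the tray and everything else on the bench where it is, lift nothing, and keep off the closed mailer with the blue flap.

Things in the scene. Friction and masses are not known exactly. Their poses are not given: they have to be found in the camera images.
- mailer: The open slide mailer, fixed to the bench: grey tray 124 mm (x) by 98 mm (y) over the hinge cheeks, rim 24 mm high. Origin: centre of its underside, on the bench. Its +x points from the hinge end to the lip end (end wall 36 mm high); z is up.
- flap (a joint): Hinge angle of the green flap (rad): 0 flat over the tray, 1.57 upright, more leans outward, away from the tray (stop at 2.2). Whenever free, a weak spring swings it back to about 1.75 (about 1.5 N at the ridge holds it flat); slight hinge friction. Flap: 94 mm from hinge to free edge, 80 mm wide, 4 mm thick. Its outer face is away from the tray when upright, on top when flat.
- flap_slide (a joint): How far the flap's hinge pin has slid in its slots towards the lip (m), 0 to 0.018; about 2.5 N of friction, stays where left. It begins near 0, where the flap, folded flat, just clears the lip (at 0 its edge is 4 mm short of it). At 0.018 the edge is 14 mm under the lip. If pushed past about 0.004 before the flap is flat, the flap comes down on top of the lip.
- flap_hinge (a point): Point on the hinge axis at the middle of the flap's width, 27 mm above the bench, half-way through the flap's thickness; 56 mm to the mailer's -x from its origin when flap_slide is 0, and slides with the pin. Its axes are parallel to the mailer's (the hinge axis is y).
- flap_push (a point): On the flap's outer face, mid-width, at the foot of the white ridge on its hinge side: 62 mm out from the hinge, 2 mm above the flap's mid-plane. The ridge runs across the flap: 44 mm long, 5 mm wide (62 to 67 mm out), 6 mm high. Turns with the flap: x towards the free edge, z out of the outer face (up when flat).
- flap_edge (a point): Middle of the flap's free edge, 94 mm out from the hinge.
- lip_edge (a point): Middle of the lower edge of the orange lip that faces the hinge. The lip is 64 mm wide and 4 mm thick, overhangs 16 mm from the end wall, its underside 32 mm and top 36 mm above the bench; the flat flap is 25 to 29 mm above the bench, so it passes under with 3 mm to spare.
- flap_pad: Grey pad, 3 mm thick, on the flap's inner face, 16 to 86 mm out from the hinge; not to be touched. Origin on the hinge axis; turns with the flap.
- cassette: Loose yellow slide cassette 60 x 56 x 10 mm lying in the open tray. Origin: centre of its underside.
- closed_mailer: A like mailer, fixed, with a blue flap already tucked under its lip; 36 mm high. Origin: centre of its underside.
- dropper: Loose amber dropper bottle, 28 mm across, 62 mm tall. Origin: centre of its underside.
- cup: Loose clear specimen cup with yellow cap, 60 mm across, 70 mm tall. Origin: centre of its underside.
- stain_jar: Loose amber jar with black cap, 56 mm across, 85 mm tall. Origin: centre of its underside.
- glass_box: Loose blue box with clear top, 60 x 60 x 40 mm. Origin: centre of its underside.
- marker: Loose marker pen lying down, 125 mm long, 15 mm thick. Origin: under its middle.
- reagent: Loose white bottle with blue cap, 64 mm across, 150 mm tall. Origin: centre of its underside.
Things that resemble listed ones, but are neither listed nor needed, are in the scene too. Leave any turquoise or yellow look-alike of the mailer alone.

How it is judged:
On the way, in this order (a step that is already met when the one before it is completed fails the run):
1. the flap is folded down flat, its edge not yet under the lip (value of joint flap below 0.06 rad and value of joint flap_slide below 0.012 m), for 0.02 s.
2. the flap's edge is pushed under the lip (value of joint flap below 0.06 rad and value of joint flap_slide above 0.012 m), for 0.2 s.
At the end, for the whole second after the job is handed in: The flap lies flat (hinge within 0.06 rad) with its edge at least 8 mm under the lip (slide over 12 of 18 mm), at rest and kept there by the lip alone; the cassette still lies in the tray (all of step 2 and velocity of joint flap between -0.1 and 0.1 rad/s and z of cassette in the frame of mailer below 0.012 m); the robot touches nothing.
It fails at once if the flap is pinched or handled by its inner face (gripper presses on the grey pad) (contact force between the fingers and flap_pad above 0.5 N).
It fails at once if the cassette is lifted or shifted by more than 20 mm (distance of cassette from where it was at the start of the episode above 0.02 m).
It fails at once if the robot presses on the closed mailer with over 3 N (contact force between any of the fingers, the arm and closed_mailer above 3 N).
It fails at once if another thing on the bench is lifted, shoved by more than 20 mm or tipped over (distance of any of dropper, cup, stain_jar, reagent, glass_box, marker from where it was at the start of the episode above 0.02 m or angle between any of dropper, cup, stain_jar, reagent's own z axis and vertical above 0.5 rad).
It also fails if it takes over 32 s, if anything falls off the work surface, if the arm or the gripper's body presses on something with over 40 N, if the wrist force passes 120 N, or if a joint passes its speed limit or range.

## Working session

There is one attempt and no reset: what is moved stays moved. The work goes in short steps, Python scripts to look and compute and a tool call to move; the robot and the scene stay as the last step left them, time stands still between calls to the robot, and variables do not carry over. Pictures are saved under pics/ and viewed, and the job is handed in when it is done.

Besides the shell and the picture viewer there is one more tool, called as name([rows], argument=value, ...), one row to a line, values as JSON. drive_tool: Moves the arm, as the interface text tells. Its arguments: {"type":"object","properties":{"steps":{"type":"array","items":{"type":"array","items":{"type":"number"}}}},"required":["steps"]}

```bash
mkdir -p pics; ls; python3 - <<'E'
from plant import arm, vision, ticket
import cv2,numpy as np
print(arm.sense())
for n in ["scene","top","wrist"]:
    d=vision.get_image(n); cv2.imwrite(f"pics/{n}0.png",d["color"][:,:,::-1])
    np.savez(f"pics/{n}0.npz",**{k:v for k,v in d.items()})
    print(n,{k:(np.round(v,3).tolist() if k!="color" else 0) for k,v in d.items()})
E
```

```text
pics
{'clock': 0.0, 'qpos': array([ 1.07647657e+00,  3.07574770e-01,  1.50765043e+00,  1.30428042e-05,
        1.32841172e+00, -7.34817076e-02]), 'joint_velocities': array([ 0.00103128,  0.00063035, -0.00045746, -0.00160043, -0.00124302,
        0.00036222]), 'joint_efforts': array([-2.06997167e-03, -4.57548773e+01, -2.51913357e+01, -2.67166670e-04,
        1.33203092e-02, -2.04389568e-05]), 'tool_pos': array([0.23458284, 0.52421742, 0.2303887 ]), 'tcp_rot': array([-0.65606589, -3.07172569,  0.00307643]), 'ft_force': array([-0.80858377, -0.03964369,  0.21037016]), 'torque': array([-0.01431469,  0.01155036,  0.04609562]), 'finger_gap': 0.085331124102838}
scene {'color': 0, 'K': [[434.867, 0.0, 276.897], [0.0, 434.867, 206.749], [0.0, 0.0, 1.0]], 'extrinsics': [[-0.14, -0.641, 0.754, 1.345], [0.99, -0.076, 0.119, 0.103], [-0.019, 0.763, 0.646, 0.696], [0.0, 0.0, 0.0, 1.0]]}
top {'color': 0, 'K': [[456.094, 0.0, 286.057], [0.0, 456.094, 206.456], [0.0, 0.0, 1.0]], 'extrinsics': [[-0.024, 0.991, -0.132, 0.397], [-1.0, -0.021, 0.022, 0.013], [0.019, 0.133, 0.991, 1.371], [0.0, 0.0, 0.0, 1.0]]}
wrist {'color': 0, 'K': [[347.611, 0.0, 278.68], [0.0, 347.611, 205.098], [0.0, 0.0, 1.0]], 'tool_from_camera': [[0.0, 0.959, 0.283, 0.072], [1.0, -0.0, 0.0, -0.001], [0.0, 0.283, -0.959, -0.143], [0.0, 0.0, 0.0, 1.0]]}
```

View pics/scene0.png

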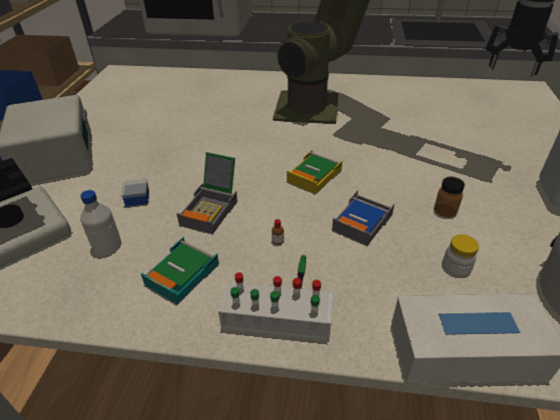

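View pics/top0.png

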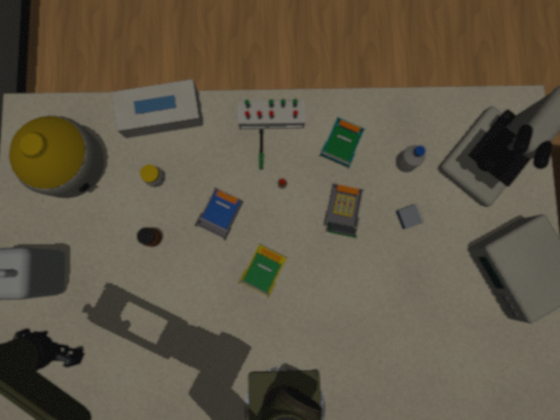

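View pics/wrist0.png

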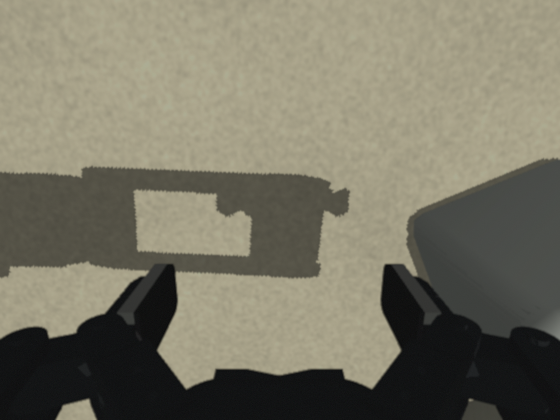

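The scene view shows four mailer-like objects:
- Open grey tray with upright green flap and cassette: scene (208,195), top (343,210).
- Turquoise look-alike: scene (180,268), top (343,142).
- Yellow look-alike: scene (315,170), top (264,270).
- Closed mailer with blue flap: scene (363,217), top (219,213).

By the description, the open grey one is the target. I'll check it in a close crop.

```bash
python3 - <<'E'
import cv2
a=cv2.imread("pics/top0.png")[170:250,300:390]; b=cv2.imread("pics/scene0.png")[145:240,165:255]
a=cv2.resize(a,(450,400),interpolation=cv2.INTER_CUBIC)
b=cv2.resize(b,(350,369),interpolation=cv2.INTER_CUBIC)
import numpy as np
c=np.zeros((400,800,3),np.uint8); c[:,:450]=a; c[:369,450:]=b
cv2.imwrite("pics/crop0.png",c)
E
```

```text
(no output)
```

View pics/crop0.png

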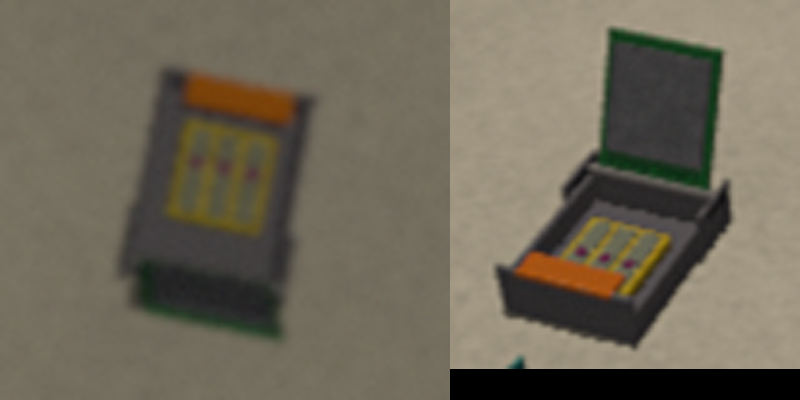

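The crop confirms it: orange lip at top (349,190), green flap leaning outward at top (341,231), grey pad on the inner face, cassette in the tray. Next I'll do a rough localisation.

```bash
cat > h.py <<'E'
import numpy as np,cv2
def ray(K,T,uv,z):
    p=np.array([(uv[0]-K[0,2])/K[0,0],-(uv[1]-K[1,2])/K[1,1],-1.])
    d=T[:3,:3]@p; o=T[:3,3]; return o+d*(z-o[2])/d[2]
def omask(rgb,box,lo=(5,150,60),hi=(16,255,255)):
    h=cv2.cvtColor(rgb,cv2.COLOR_RGB2HSV); m=cv2.inRange(h,lo,hi)
    k=np.zeros_like(m); x0,y0,x1,y1=box; k[y0:y1,x0:x1]=m[y0:y1,x0:x1]; return k
E
python3 - <<'E'
from h import *
for n,box in (("top",(320,175,370,200)),("scene",(170,195,240,235))):
    d=np.load(f"pics/{n}0.npz"); m=omask(d["color"],box)
    c=max(cv2.findContours(m,0,1)[0],key=cv2.contourArea)
    pts=np.array([ray(d["K"],d["extrinsics"],p[0].astype(float),.036)[:2]*1000 for p in c],np.float32)
    print(n,cv2.contourArea(c),cv2.minAreaRect(pts),cv2.boxPoints(cv2.minAreaRect(pts)).round(0).tolist())
d=np.load("pics/top0.npz")
for n,uv,z in (("dropper",(282,183),.06),("reagent",(414,157),.12),("blue",(219,213),.036),("yel",(264,270),.036),("turq",(343,142),.036),("box",(409,216),.04)):
    print(n,ray(d["K"],d["extrinsics"],uv,z).round(3))
E
```

```text
top 107.0 ((621.7889404296875, -200.68389892578125), (64.71372985839844, 18.407793045043945), 76.52892303466797) [[605.0, -230.0], [623.0, -234.0], [638.0, -171.0], [620.0, -167.0]]
scene 159.5 ((627.5029296875, -201.4469451904297), (65.20941925048828, 23.57001304626465), 76.22956085205078) [[608.0, -230.0], [631.0, -236.0], [647.0, -173.0], [624.0, -167.0]]
dropper [ 0.641 -0.006  0.06 ]
reagent [ 0.697 -0.38   0.12 ]
blue [0.56  0.181 0.036]
yel [0.391 0.051 0.036]
turq [ 0.767 -0.193  0.036]
box [ 0.538 -0.379  0.04 ]
```

drive_tool([
  [0,0,1,29,-52,2,1],
  [0,0,1,29,-52,2,1],
  [0,0,1,29,-52,2,1],
  [0,0,1,29,-52,2,1],
  [0,0,1,29,-52,2,1],
  [0,0,1,29,-52,2,1],
  [0,0,1,29,-52,2,1],
  [0,0,1,29,-52,2,1],
  [0,0,1,29,-52,2,1],
  [0,0,1,29,-52,2,1],
])

```text
clock: 1.4
tool_pos: [0.5254, 0.003, 0.2512]
tcp_rot: [-0.385, -3.118, -0.0]
ft_force: [0.2, -0.4, 0.7]
finger_gap: 0.0854
```

drive_tool([
  [0,0,0.5,29,-52,0,1],
  [0,0,0,29,-52,0,1],
  [0,0,0,29,-52,0,1],
  [0,0,0,28,-52,0,1],
  [0,0,0,0,0,0,1],
  [0,0,0,0,0,0,1],
])

```text
clock: 2.15
tool_pos: [0.6392, -0.203, 0.2504]
tcp_rot: [-0.373, -3.117, -0.002]
ft_force: [-0.2, 0.8, -0.1]
finger_gap: 0.0856
```

```bash
python3 - <<'E'
from plant import arm, vision
from h import *
s=arm.sense(); d=vision.get_image("wrist"); print(s["clock"],s["tool_pos"],s["tcp_rot"],s["ft_force"])
cv2.imwrite("pics/w1.png",d["color"][:,:,::-1]); np.savez("pics/w1.npz",pos=s["tool_pos"],rot=s["tcp_rot"],**d)
E
```

```text
2.15 [ 0.63924178 -0.20296346  0.25035438] [-3.73186132e-01 -3.11722170e+00 -1.77465936e-03] [-0.20498506  0.83628856 -0.07259166]
```

View pics/w1.png

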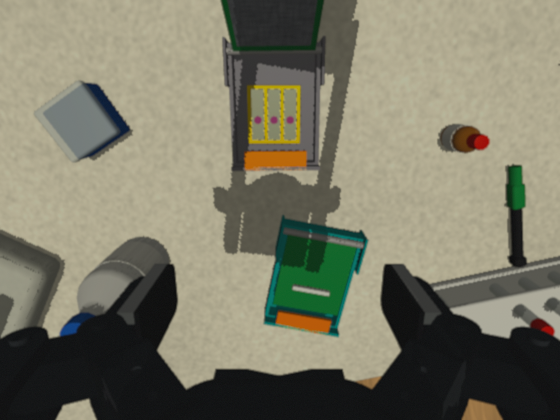

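The wrist view shows the target from above: lip at (276,160), cassette at (274,115), flap's inner face at the top (272,20). The turquoise look-alike is at (318,275).

```bash
python3 - <<'E'
from h import *
from scipy.spatial.transform import Rotation as R
d=np.load("pics/w1.npz"); T=np.eye(4);T[:3,:3]=R.from_rotvec(d["rot"]).as_matrix();T[:3,3]=d["pos"]; T=T@d["tool_from_camera"]
m=omask(d["color"],(230,140,320,180)); c=max(cv2.findContours(m,0,1)[0],key=cv2.contourArea)
pts=np.array([ray(d["K"],T,p[0].astype(float),.036)[:2]*1000 for p in c],np.float32)
r=cv2.minAreaRect(pts);print(r,cv2.boxPoints(r).round(1).tolist())
print("tool axes",R.from_rotvec(d["rot"]).as_matrix().round(3).tolist())
for n,uv in (("lip inner L",(246,152)),("lip inner R",(306,151)),("outer L",(247,169)),("outer R",(307,167))): print(n,(ray(d["K"],T,uv,.036)*1000).round(1))
# rim at hinge end cheeks
for uv,z in (((225,40),.04),((325,38),.04),((226,80),.03),((324,78),.03)): print(uv,(ray(d["K"],T,uv,z)*1000).round(1))
cv2.imwrite("pics/w1c.png",cv2.resize(d["color"][0:200,200:350,::-1],(600,800),interpolation=cv2.INTER_CUBIC)[:600])
cv2.imwrite("pics/w1c.png",cv2.resize(d["color"][0:190,190:360,::-1],None,fx=3.1,fy=3.1,interpolation=cv2.INTER_CUBIC))
E
```

```text
((622.9501953125, -203.53121948242188), (64.2415771484375, 18.63896369934082), 76.36392211914062) [[606.2999877929688, -232.5], [624.4000244140625, -236.89999389648438], [639.5999755859375, -174.5], [621.5, -170.10000610351562]]
tool axes [[-0.972, 0.236, -0.002], [0.236, 0.972, 0.001], [0.002, 0.001, -1.0]]
lip inner L [ 607.9 -230.4   36. ]
lip inner R [ 621.4 -170.4   36. ]
outer L [ 625.1 -234.    36. ]
outer R [ 637.8 -173.    36. ]
(225, 40) [ 502.6 -221.7   40. ]
(325, 38) [ 522.8 -131.1   40. ]
(226, 80) [ 535.6 -231.8   30. ]
(324, 78) [ 556.5 -137.6   30. ]
```

View pics/w1c.png

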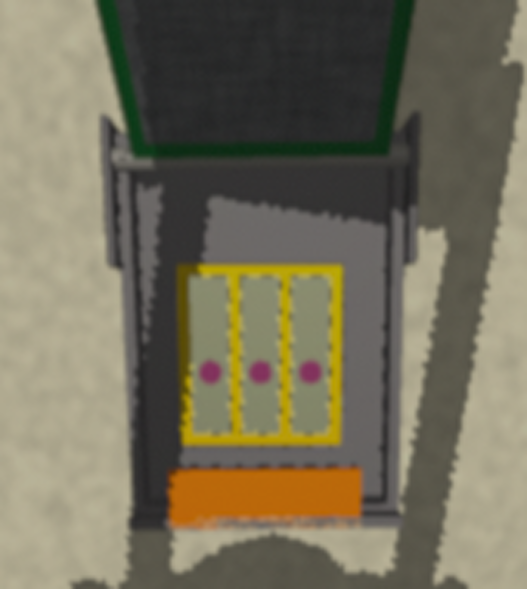

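Mailer yaw is −13.6°, lip edge is at (614,−201) mm and the hinge at (519,−178) mm. I'll retreat behind the flap with fingers shut and descend there.

drive_tool([
  [0,0,0,-39,8.5,0,-1],
  [0,0,0,-39,8.5,0,-1],
  [0,0,0,-39,8.5,0,-1],
  [0,0,0,-39,8.5,0,-1],
  [0,0,0,-39,8.5,0,-1],
  [0,0,0,0,0,-42,-1],
  [0,0,0,0,0,-42,-1],
  [0,0,0,0,0,-42,-1],
  [0,0,0,0,0,-42,-1],
  [0,0,0,0,0,0,-1],
])

```text
clock: 3.45
tool_pos: [0.4417, -0.1581, 0.0815]
tcp_rot: [-0.369, -3.113, -0.004]
ft_force: [-0.6, 0.2, -0.2]
finger_gap: -0.0003
```

```bash
python3 - <<'E'
from plant import arm, vision
from h import *
s=arm.sense(); d=vision.get_image("scene"); print(s["clock"],s["tool_pos"],s["tcp_rot"],s["ft_force"],s["finger_gap"])
H=np.array([518.6,-178.2]);print("a,b",(s["tool_pos"][:2]*1000-H)@np.array([[.972,.236],[-.236,.972]]))
cv2.imwrite("pics/s2.png",cv2.resize(d["color"][80:260,120:330,::-1],None,fx=3,fy=3))
E
```

```text
3.45 [ 0.44168718 -0.15807447  0.08148208] [-0.36871363 -3.11301513 -0.00369902] [-0.61958499  0.1797913  -0.16800912] -0.000317754902627925
a,b [-79.5088909    1.41059169]
```

View pics/s2.png

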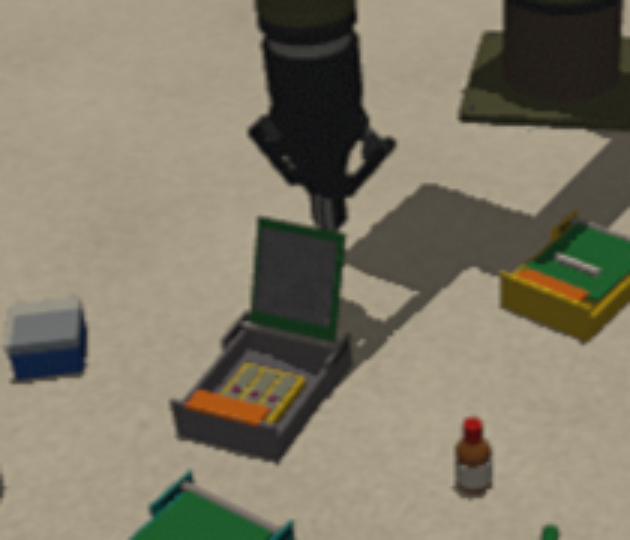

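The fingers are shut behind the flap, which still leans outward (crop 300,280). I'll push forward onto the ridge now.

drive_tool([
  [0,0,0,13,-3.2,0,-1],
  [0,0,0,13,-3.2,0,-1],
  [0,0,0,10,-2.4,0,-1],
  [0,0,0,7,-1.7,0,-1],
  [0,0,0,7,-1.7,0,-1],
  [0,0,0,7,-1.7,0,-1],
  [0,0,0,7,-1.7,0,-1],
  [0,0,0,9,-2.2,0,-1],
  [0,0,0,9,-2.2,-2,-1],
])

```text
clock: 4.62
tool_pos: [0.5274, -0.1807, 0.0812]
tcp_rot: [-0.372, -3.119, -0.0]
ft_force: [-0.7, 0.5, -0.1]
finger_gap: -0.0002
```

```bash
cat > st.py <<'E'
from plant import arm, vision
from h import *
import sys
s=arm.sense(); print(s["clock"],s["tool_pos"],s["ft_force"],s["tcp_rot"])
H=np.array([518.6,-178.2]);ab=(s["tool_pos"][:2]*1000-H)@np.array([[.972,.236],[-.236,.972]]);print("corner a,b,z",ab+[11,0],s["tool_pos"][2]*1000)
if len(sys.argv)>1:
    d=vision.get_image("scene"); cv2.imwrite(sys.argv[1],cv2.resize(d["color"][100:250,140:290,::-1],None,fx=4,fy=4,interpolation=cv2.INTER_CUBIC))
E
python3 st.py pics/s3.png
```

```text
4.625 [ 0.52737225 -0.18073199  0.08118091] [-0.65667703  0.5334334  -0.05050318] [-3.72308160e-01 -3.11922898e+00 -2.02217036e-04]
corner a,b,z [20.12417447 -0.39084371] 81.18090725033551
```

View pics/s3.png

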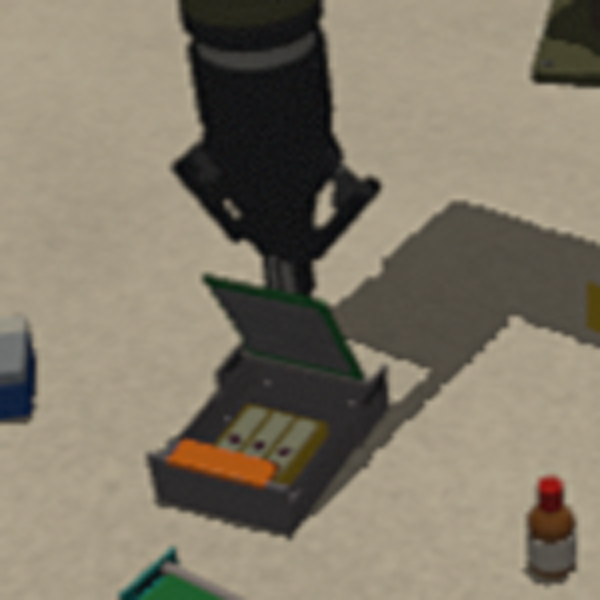

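drive_tool([
  [0,0,0,6.5,-1.6,-5.5,-1],
  [0,0,0,6.5,-1.6,-5,-1],
  [0,0,0,6.5,-1.6,-6.5,-1],
  [0,0,0,5,-1.3,-7.5,-1],
  [0,0,0,4,-1,-8.5,-1],
  [0,0,0,2.5,-0.6,-7,-1],
  [0,0,0,0,0,0,-1],
])

```text
clock: 5.55
tool_pos: [0.5576, -0.1883, 0.0405]
tcp_rot: [-0.372, -3.118, -0.001]
ft_force: [0.5, 0.5, 1.3]
finger_gap: -0.0001
```

```bash
python3 st.py pics/s4.png
```

```text
5.55 [ 0.55756719 -0.18825621  0.04048234] [0.51979819 0.51888281 1.28792384] [-3.72083682e-01 -3.11812628e+00 -5.02176371e-04]
corner a,b,z [51.24937694 -0.57837751] 40.4823421178862
```

View pics/s4.png

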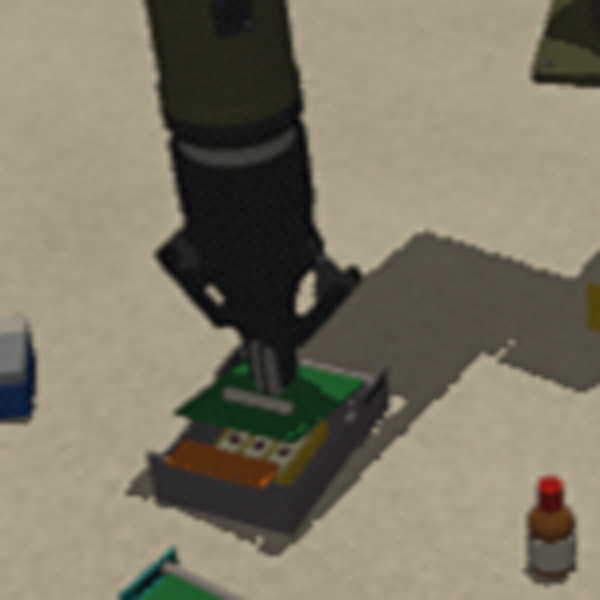

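The finger sits on the hinge side of the ridge (crop 258,400), and the flap is at about 12°, short of the lip. I'll lower almost to flat and check the gap.

drive_tool([
  [0,0,0,0.5,-0.1,-3,-1],
  [0,0,0,0.5,-0.1,-3,-1],
  [0,0,0,0,0,0,-1],
])

```text
clock: 5.98
tool_pos: [0.5588, -0.1885, 0.0351]
tcp_rot: [-0.372, -3.119, -0.0]
ft_force: [-0.1, -0.1, 1.6]
finger_gap: 0.0001
```

```bash
python3 st.py pics/s5.png; python3 - <<'E'
from plant import vision
from h import *
d=vision.get_image("top");cv2.imwrite("pics/t5.png",cv2.resize(d["color"][170:250,300:390,::-1],None,fx=6,fy=6,interpolation=cv2.INTER_CUBIC))
E
```

```text
5.975 [ 0.55876726 -0.18854604  0.0351462 ] [-0.08537783 -0.1472745   1.635218  ] [-3.72269034e-01 -3.11922792e+00 -5.01152551e-05]
corner a,b,z [52.4842409  -0.57688059] 35.146196081870386
```

View pics/s5.png

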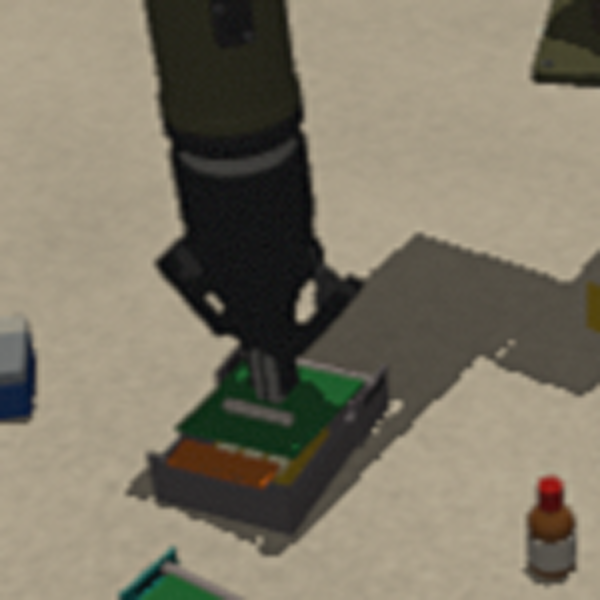

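View pics/t5.png

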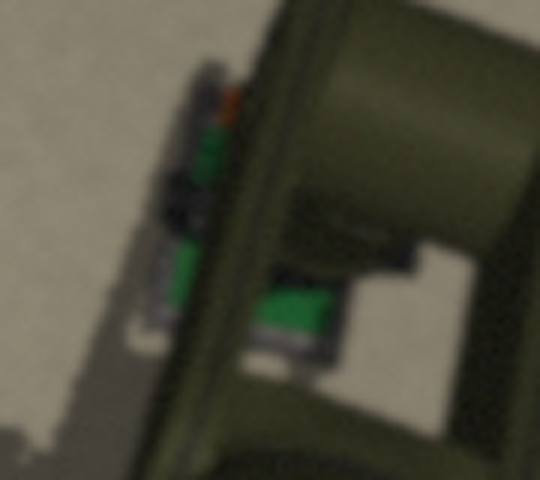

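A gap is still visible in front of the lip (crop 225,445). I'll press flat.

drive_tool([
  [0,0,0,0.3,0,-3,-1],
  [0,0,0,0,0,-2.5,-1],
  [0,0,0,0,0,-1,-1],
  [0,0,0,0,0,0,-1],
])

```text
clock: 6.58
tool_pos: [0.5594, -0.1887, 0.0289]
tcp_rot: [0.372, 3.119, -0.0]
ft_force: [1.4, -0.4, 2.1]
finger_gap: 0.0
```

```bash
python3 st.py pics/s6.png
```

```text
6.575 [ 0.55941205 -0.18865677  0.02893041] [ 1.39032904 -0.4362776   2.0800854 ] [ 3.72167043e-01  3.11910656e+00 -2.22867424e-04]
corner a,b,z [53.13711618 -0.53233993] 28.93041227536457
```

View pics/s6.png

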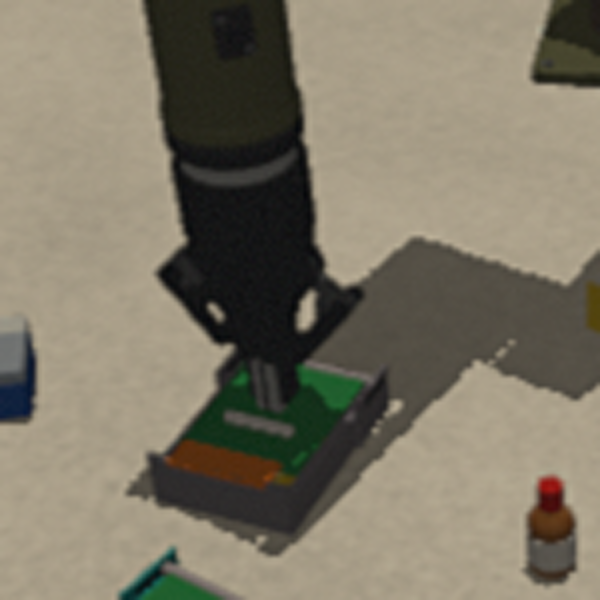

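drive_tool([
  [0,0,0,0,0,-1,-1],
  [0,0,0,0,0,-1,-1],
  [0,0,0,0,0,0,-1],
])

```text
clock: 7.0
tool_pos: [0.5595, -0.1887, 0.0282]
tcp_rot: [0.372, 3.118, -0.001]
ft_force: [-2.0, 0.5, 11.8]
finger_gap: -0.0002
```

```bash
python3 st.py
```

```text
7.0 [ 0.55948757 -0.18872981  0.02824861] [-1.97044447  0.50118464 11.78510094] [ 3.72044051e-01  3.11838860e+00 -6.05806454e-04]
corner a,b,z [53.22775648 -0.58550804] 28.24861279770331
```

The flap bottomed out and is flat (12 N). I'll ease off slightly and push along.

drive_tool([
  [0,0,0,1,-0.2,0.8,-1],
  [0,0,0,4,-1,0,-1],
  [0,0,0,4,-1,0,-1],
  [0,0,0,4,-1,0,-1],
  [0,0,0,4,-1,0,-1],
  [0,0,0,0,0,0,-1],
])

```text
clock: 7.75
tool_pos: [0.5756, -0.1925, 0.0284]
tcp_rot: [-0.372, -3.118, -0.0]
ft_force: [-2.3, 1.2, 9.7]
finger_gap: 0.0001
```

```bash
python3 st.py pics/s7.png
```

```text
7.75 [ 0.5756391  -0.19248803  0.02841858] [-2.26889984  1.17731713  9.67708807] [-3.71989365e-01 -3.11846136e+00 -3.80965630e-04]
corner a,b,z [69.81397753 -0.42674193] 28.418583650535073
```

View pics/s7.png

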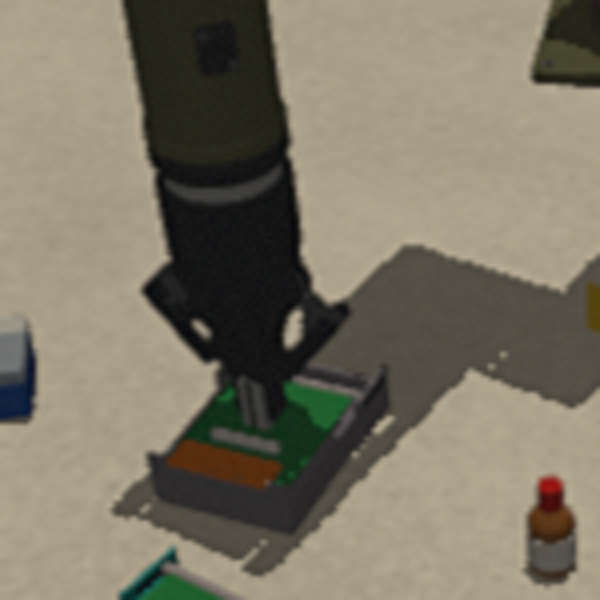

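The ridge has moved towards the lip, and the flap is under it with no gap left. I'll continue to the stop.

drive_tool([
  [0,0,0,3,-0.7,0,-1],
  [0,0,0,3,-0.7,0,-1],
  [0,0,0,3,-0.7,0,-1],
  [0,0,0,1,-0.2,0,-1],
  [0,0,0,0,0,0,-1],
])

```text
clock: 8.43
tool_pos: [0.581, -0.1935, 0.0278]
tcp_rot: [-0.37, -3.11, -0.003]
ft_force: [-9.3, 1.8, 14.5]
finger_gap: -0.0006
```

```bash
python3 st.py pics/s8.png
```

```text
8.425 [ 0.58099684 -0.19346475  0.02781793] [-9.2593428   1.79731231 14.48608258] [-3.70395082e-01 -3.10993456e+00 -2.69110523e-03]
corner a,b,z [75.25220832 -0.11167982] 27.817925582035535
```

View pics/s8.png

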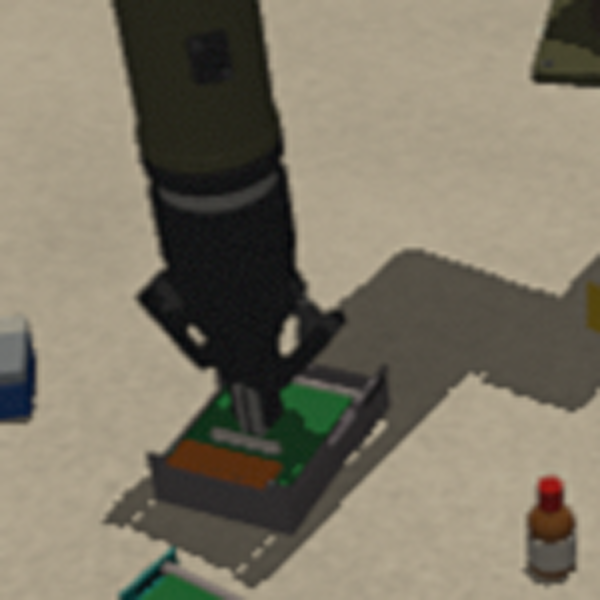

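```bash
python3 - <<'E'
from plant import vision
from h import *
d=np.load("pics/scene0.npz");K,T=d["K"],d["extrinsics"]; H=np.array([518.6,-178.2])
M=np.array([[.972,.236],[-.236,.972]])
for f in ("s6","s7","s8"):
    im=cv2.imread(f"pics/{f}.png"); h=cv2.cvtColor(im,cv2.COLOR_BGR2HSV)
    m=cv2.inRange(h,(0,0,85),(180,70,255)); k=np.zeros_like(m); k[395:470,195:310]=m[395:470,195:310]
    m=cv2.morphologyEx(k,cv2.MORPH_OPEN,np.ones((3,3)))
    c=max(cv2.findContours(m,0,1)[0],key=cv2.contourArea); b=cv2.boundingRect(c);mo=cv2.moments(c);u,v=mo["m10"]/mo["m00"],mo["m01"]/mo["m00"]
    p=ray(K,T,(140+(u-1.5)/4,100+(v-1.5)/4),.035)[:2]*1000
    print(f,b,cv2.contourArea(c),(u,v),"ridge a,b",(p-H)@M)
# lip inner edge in scene
E
```

```text
s6 (227, 414, 63, 20) 300.0 (258.23222222222216, 423.165) ridge a,b [71.26455192  4.3391727 ]
s7 (216, 430, 60, 21) 293.0 (246.04891922639362, 439.94368600682594) ridge a,b [87.3066639   5.09785661]
s8 (215, 431, 62, 20) 293.0 (245.05858930602955, 440.93401592718993) ridge a,b [88.29812192  4.99215266]
```

The ridge moved 17 mm and then stopped, with the lateral force rising to 9 N, so the flap is at its stop. I'll lift off straight up and check.

drive_tool([
  [0,0,0,0,0,2,-1],
  [0,0,0,0,0,4,-1],
  [0,0,0,0,0,15,-1],
  [0,0,0,0,0,40,-1],
  [0,0,0,0,0,60,-1],
  [0,0,0,30,-7,60,-1],
  [0,0,0,40,-10,40,-1],
  [0,0,0,30,-7,0,-1],
  [0,0,0,0,0,0,-1],
  [0,0,0,0,0,0,-1],
])

```text
clock: 9.72
tool_pos: [0.683, -0.2182, 0.2437]
tcp_rot: [-0.372, -3.118, -0.001]
ft_force: [0.2, 0.7, -0.4]
finger_gap: -0.0001
```

```bash
python3 st.py pics/s9.png;  python3 - <<'E'
from plant import vision,arm
from h import *
from scipy.spatial.transform import Rotation as R
s=arm.sense();d=vision.get_image("wrist");cv2.imwrite("pics/w9.png",d["color"][:,:,::-1])
np.savez("pics/w9.npz",pos=s["tool_pos"],rot=s["tcp_rot"],**d)
E
```

```text
9.725 [ 0.68304572 -0.21817747  0.24369974] [ 0.17791402  0.71794316 -0.37518579] [-3.71799104e-01 -3.11750170e+00 -6.20311673e-04]
corner a,b,z [ 1.80275926e+02 -4.89114818e-02] 243.69973646178283
```

View pics/s9.png

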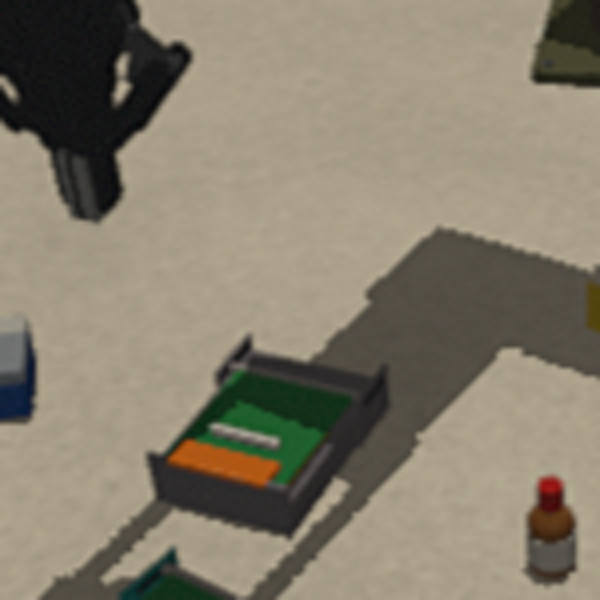

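View pics/w9.png

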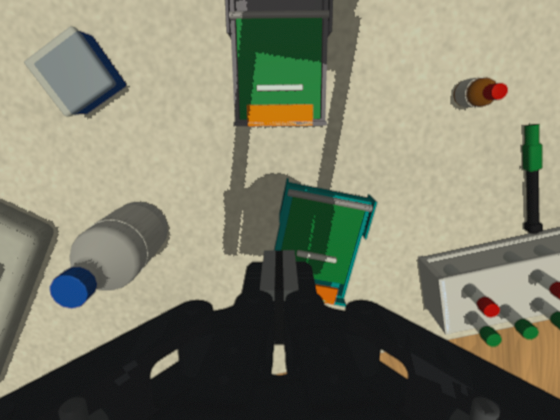

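The flap stays flat under the lip with the arm clear: ridge at (280,88) and lip at (280,115) in the wrist view. One measurement of the ridge-to-lip distance remains; it should be 13 mm at full tuck.

```bash
python3 - <<'E'
from h import *
from scipy.spatial.transform import Rotation as R
d=np.load("pics/w9.npz"); T=np.eye(4);T[:3,:3]=R.from_rotvec(d["rot"]).as_matrix();T[:3,3]=d["pos"]; T=T@d["tool_from_camera"]
ux=np.array([.972,-.236])
o=omask(d["color"],(235,95,325,130)); v=np.where(o[:,280])[0]
h=cv2.cvtColor(d["color"],cv2.COLOR_RGB2HSV); r=cv2.inRange(h,(0,0,120),(180,70,255)); w=np.where(r[75:100,280])[0]+75
print(v,w)
lip=ray(d["K"],T,(280,v.min()-.5),.036)[:2]@ux; rid=[ray(d["K"],T,(280,q),.035)[:2]@ux for q in (w.min()-.5,w.max()+.5)]
print("ridge near/far to lip mm",[(lip-x)*1000 for x in rid])
E
```

```text
[122 123 124] [84 85 86 87 88 89 90]
ridge near/far to lip mm [np.float64(35.309056991909785), np.float64(28.95089207388557)]
```

```bash
python3 - <<'E'
from h import *
from scipy.spatial.transform import Rotation as R
d=np.load("pics/w9.npz"); T=np.eye(4);T[:3,:3]=R.from_rotvec(d["rot"]).as_matrix();T[:3,3]=d["pos"]; T=T@d["tool_from_camera"]
ux=np.array([.972,-.236])
o=omask(d["color"],(235,95,325,130),(5,150,60),(24,255,255)); v=np.where(o[:,280])[0];print(v.min(),v.max())
lip=ray(d["K"],T,(280,v.min()-.5),.036)[:2]@ux
print([(lip-ray(d["K"],T,(280,q),.035)[:2]@ux)*1000 for q in (83.5,90.5)])
E
```

```text
105 124
[np.float64(19.278697331489127), np.float64(12.920532413464914)]
```

The distance is 12.9 mm against the expected 13, so the flap is fully tucked. Handing in.

```bash
python3 -c "
from plant import ticket,arm
print(arm.sense()['joint_velocities']); print(ticket.hand_in())"
```

```text
[-0.00223415 -0.00280704 -0.0002941   0.00035388 -0.00379344  0.00024351]
the job is handed in; nothing more can be done
None
```

The flap is folded flat and tucked fully under the orange lip, which alone holds it shut. I handed the job in at about 10 s of the 32 s allowed.

- **What I did:** With the fingers shut, I pushed the flap's outer face from behind and folded it down against the ridge's hinge side. I pressed it flat, which took about 12 N. Then I slid it towards the lip until it stopped, with the sideways force rising to 9 N, and lifted straight off.
- **Last checks:** After I backed away, the flap stayed flat. The ridge-to-lip distance in the wrist view was 12.9 mm, against 13 mm expected at full tuck. The arm was clear and still, with about zero force. Neighbouring objects looked undisturbed by eye in the last views; I did not measure them.
- **Disagreements and gaps:**
  - The scene camera read positions about 5 mm farther from the base than the other views, so I used it only for relative movement (17 mm of slide).
  - My first colour mask for the final lip check missed most of the lip; a wider hue range fixed that.
  - The fingertip moved the flap mostly by friction. By the measured positions it stopped about 5 mm short of the ridge, but the flap still reached its stop.
  - The cassette is hidden under the closed flap, so I could not see it at the end.

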